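Feel the end float of a coil winder's spindle

ROBOT

A 6-joint arm with a two-finger parallel gripper is mounted at the origin on the work surface. World frame = base frame: x ahead of the robot, y to its left, z up, the work surface at z = 0. Lengths are in m, angles in rad, forces in N, time in s.
With the tool pointing down it reaches from about 0.35 to 0.925 m from the base axis. Payload 6.4 kg.
Tool frame: the origin (TCP) lies on the centre line of the jaws, within the pads' length; the fingertips stand 22 mm ahead of it and the grasp point (between the pads) lies 3 mm ahead of it; y points along the fingers, z is the direction in which the jaws open and shut, and the axes are right-handed (so a half turn about y gives the same grasp; the last joint's range is limited). The gripper opens to 94 mm and grips with 3 to 60 N. Pads are 16 mm wide; open, the fingers measure 119 mm over their backs; the gripper's body (75 mm by 177 mm) begins 78 mm behind the grasp point.
Start: joints at [-1.503, 0.245, 1.558, -0, 1.339, -0.174], TCP at [0.156, -0.631, 0.227] pointing down, gripper open.
Joint ranges: [-3.13, 3.13], [-1.02, 2.26], [0.13, 2.54], [-0.95, 4.09], [0.21, 2.88], [-2.74, 2.74]. Speed limits (rad/s): [2.57, 2.57, 3.14, 3.14, 3.14, 3.14].

INTERFACE

Orientations are given as a rotation vector (axis times angle).
In Python, from plant import state, grab_frame, hand_in gives the robot as it stands. The module is installed in compiled form; this text tells all that it offers.
- The arm moves only by the shell command python3 -m jog 'ROWS' [FORCE]. ROWS is text: rows parted by semicolons, each of 7 numbers parted by spaces: the shift along the tool's x, y, z in cm, then the turn, a rotation vector about the tool's x, y, z in degrees, then the finger opening in cm, from 0 to 9.4. A call has 1 to 5 rows; each row is the pose to reach, as a shift and turn from the pose measured when the call began, along the tool's axes at that moment; what a row does not reach only later rows make up. A row lasts 1/12 s, in which the tool goes at most 41.7 mm and 7.16 degrees, less where a joint would pass 70% of its speed; a pose out of reach is approached as far as the arm can. A call with a gripper value outside its range is refused whole. The fingers move at their own pace and stop on an object; FORCE is the grip in N (left out, the last holds). Time passes only in rows, so rows that repeat a pose let the fingers close. It gives the time, the measured TCP pose, the force and the opening at its end, in the units of the state.
- state(): the state, without advancing time (a new reading comes with each control period).
- grab_frame(name): name is "scene" or "top" or "wrist"; returns a dict with "image" (400x640x3 uint8, red, green, blue), "fov_y" (degrees; the focal length in pixels is half the picture's height over the tangent of half this angle, whatever the lens; pixels are square), "cx", "cy" (the principal point, pixels), "D" ([k1, k2, p1, p2, k3] as OpenCV has them; the pictures are not rectified), "origin" and "attitude" of the camera in the world; the wrist camera has in their place "hand_eye" (4x4, takes a point from camera to tool coordinates, whose origin is the TCP and whose axes are the tool frame's). Camera axes: x right, y down, z forward; pixel columns grow to the right and rows downward; lengths in m; the calibration is good to about 2 mm. A picture is of the moment at which its call begins: read the wrist's pose just before it. There is no depth.
- hand_in(): hands the job in, once; it reports no verdict.
The state is a dict: "clock": time; "joint_pos": joint angles; "joint_velocities": joint speeds; "effort": joint torques, N m; "position": TCP position; "ee_rot": TCP orientation; "contact_force": force on the tool from outside, world axes, zero at the start; "ft_torque": the same for the moment, N m; "finger_gap": finger opening in m.
Only numpy, scipy, OpenCV 4.12 (cv2) and the standard library are available. Lean on these libraries where they do the work, as an engineer would, in place of code of your own. Each camera call takes 0.05 s, during which the arm holds its last target.

TASK

Make the coil winder safe by setting its direction lever from forward to the centre off notch, without letting it go over into reverse. Then check the spindle's end float by hand: push the bobbin in until you feel it bear on the inner stop, pull it out until it bears on the outer stop (gently, about 10 N, never 25 N on a stop), and leave the spindle midway between the two stops, let go. Leave the other things on the bench alone.

Things in the scene. Friction and masses are not known exactly. Their poses are not given: they have to be found in the camera images.
- head: grey winder head, box 140 x 140 mm, top 164 mm above the bench, on a dark foot plate 200 x 170 x 14 mm, fixed to the bench. Origin on the bench under the middle of the box, 120 mm below the spindle's axis; its -x axis is the way the spindle points out of the front face. The front face is 65 mm from the origin towards -x and carries an aluminium boss 8 mm thick. Position and yaw vary.
- bobbin (a point): centre of the grey bobbin drum fixed on the steel spindle, 120 mm above the bench; same axes as the head (-x = outward along the spindle, level). The drum is 32 mm in diameter and 60 mm long, between two flanges 64 mm in diameter and 6 mm thick. It can be gripped from above between its flanges. It slides along its axis only, with about 2 N of drag, stays where it is left and does not turn.
- nut (a point): outer end of the spindle, face of a 26 mm steel nut, 46 mm outward of the bobbin's centre. Two hard stops hidden in the head limit the slide, about 2 cm apart; from start to start they lie up to 11 mm either way along the axis, and nothing seen or measured shows where: they must be felt. (The rules call the slide in the bearing 'spindle', positive outward; it is not among the readings.)
- bearing (a joint): give of the hidden, spring-centred bearing sleeve that carries both stops, m, 0 at rest, positive outward: 1 mm for each 5 N along the spindle, either way. The stops move with the sleeve. Keep it under 5 mm (25 N).
- switch: dark steel switch box 130 x 95 x 55 mm, fixed to the bench; origin under its centre. The lever leaves the middle of its top and swings along the box's x axis. Position and yaw vary.
- knob (a point): centre of the black ball knob, 26 mm in diameter, on a steel rod 10 mm in diameter. The lever's pivot line is along the box's y axis, over the box's centre, 55 mm above the bench; the knob's centre is 70 mm from it.
- toggle (a joint): angle of the lever, rad: 0 upright = off, +0.5 leaning to the box's +x = forward (the start), -0.5 leaning to -x = reverse. Sprung notches hold it at forward, off and reverse; let go within about 0.2 of upright it snaps to 0, past about 0.26 it runs over to that end. Takes up to 4 N at the knob.
- reel_c (a point): centre of an aluminium reel, 56 mm in diameter, 55 mm tall, loose, leave alone
- driver_grip (a point): handle of a 180 mm screwdriver lying on the bench, leave alone
- spanner_grip (a point): handle of a 140 mm steel spanner lying on the bench beside the line of the spindle, leave alone
- cup_c (a point): centre of a plastic cup, 80 mm in diameter, 110 mm tall, leave alone
- jar_c (a point): centre of a jar, 60 mm in diameter, 80 mm tall, leave alone
- pliers_c (a point): middle of a pair of pliers 160 mm long lying on the bench, leave alone
- carton_c (a point): centre of a white carton 100 x 75 x 45 mm, leave alone

How it is judged:
On the way, in this order (a step that is already met when the one before it is completed fails the run):
1. the direction lever stands in the centre off notch (within 0.12 rad of upright) (value of joint toggle between -0.12 and 0.12 rad), for 0.2 s.
2. the spindle is pushed in onto its inner stop with 4 N or more (value of joint spindle below -0.0055 m and value of joint bearing below -0.0008 m), for 0.1 s.
3. the spindle is pulled out onto its outer stop with 4 N or more (value of joint spindle above 0.0135 m and value of joint bearing above 0.0008 m), for 0.1 s.
At the end, for the whole second after the job is handed in: The lever is in the off notch (within 0.12 rad), and the spindle, let go and at rest, is within 3 mm of the middle between its two stops (all of step 1 and value of joint spindle between 0.001 and 0.007 m and value of joint bearing between -0.001 and 0.001 m and velocity of joint spindle between -0.005 and 0.005 m/s); the robot touches nothing.
It fails at once if the lever goes over towards reverse (past -0.3 rad) (value of joint toggle below -0.3 rad).
It fails at once if the spindle is forced: 25 N or more along its axis (value of joint bearing above 0.005 m or value of joint bearing below -0.005 m).
It fails at once if another thing on the bench is moved by more than 30 mm (distance of any of reel_c, driver_grip, spanner_grip, cup_c, jar_c, pliers_c, carton_c from where it was at the start of the episode above 0.03 m).
It also fails if it takes over 72 s, if anything falls off the work surface, if the arm or the gripper's body presses on something with over 40 N, if the wrist force passes 120 N, or if a joint passes its speed limit or range.

## Working session

There is one attempt and no reset: what is moved stays moved. The work goes in short steps, Python scripts to look and compute and a shell command to move; the robot and the scene stay as the last step left them, time stands still between calls to the robot, and variables do not carry over. Pictures are saved under pics/ and viewed, and the job is handed in when it is done.

```bash
mkdir -p pics; ls; cat > h.py <<'E'
import numpy as np, cv2
from scipy.spatial.transform import Rotation as R
from plant import state, grab_frame
def cam(f, st=None):
    h,w=f["image"].shape[:2]
    fl=h/2/np.tan(np.radians(f["fov_y"])/2)
    K=np.array([[fl,0,f["cx"]],[0,fl,f["cy"]],[0,0,1]]); D=np.array(f["D"],float)
    if "hand_eye" in f:
        T=np.eye(4);T[:3,:3]=R.from_rotvec(st["ee_rot"]).as_matrix();T[:3,3]=st["position"]
        T=T@np.array(f["hand_eye"]); return K,D,T[:3,:3],T[:3,3]
    a=np.array(f["attitude"],float)
    Rm=a if a.shape==(3,3) else R.from_rotvec(a).as_matrix() if a.size==3 else R.from_quat(a).as_matrix()
    return K,D,Rm,np.array(f["origin"],float)
def ray(c,px):
    K,D,Rm,o=c
    n=cv2.undistortPoints(np.array(px,float).reshape(-1,1,2),K,D).reshape(-1,2)
    d=(Rm@np.c_[n,np.ones(len(n))].T).T
    return o,d/np.linalg.norm(d,axis=1)[:,None]
def plane(c,px,z):
    o,d=ray(c,px); return o+d*((z-o[2])/d[:,2])[:,None]
def tri(c1,p1,c2,p2):
    o1,d1=ray(c1,[p1]);o2,d2=ray(c2,[p2]);d1=d1[0];d2=d2[0]
    A=np.c_[d1,-d2];s=np.linalg.lstsq(A,o2-o1,rcond=None)[0]
    a=o1+s[0]*d1;b=o2+s[1]*d2
    return (a+b)/2,np.linalg.norm(a-b)
def proj(c,P):
    K,D,Rm,o=c
    return cv2.projectPoints(np.array(P,float).reshape(-1,1,3),cv2.Rodrigues(Rm.T)[0],-Rm.T@o,K,D)[0].reshape(-1,2)
E
python3 - <<'E'
from h import *
s=state();print(s)
for n in("scene","top","wrist"):
    s=state();f=grab_frame(n)
    print(n,{k:v for k,v in f.items() if k!="image"})
    cv2.imwrite(f"pics/{n}0.png",f["image"][:,:,::-1])
    np.savez(f"{n}0.npz",f=np.array([f],dtype=object),s=np.array([s],dtype=object))
E
```

```text
pics
{'clock': 0.0, 'joint_pos': array([-1.50314861e+00,  2.45818231e-01,  1.55900395e+00,  1.36844279e-05,
        1.33870892e+00, -1.74119695e-01]), 'joint_velocities': array([-0.00107518, -0.00073225,  0.0010778 , -0.00116204,  0.00085061,
       -0.00127483]), 'effort': array([ 2.02574761e-04, -4.15830195e+01, -3.14602482e+01,  6.85454020e-02,
        3.32463509e-02, -1.43923266e-04]), 'position': array([ 0.15558048, -0.63052711,  0.22634808]), 'ee_rot': array([-0.25411685,  2.09498808, -2.09090846]), 'contact_force': array([ 0.00913236,  0.15097297, -0.20926291]), 'ft_torque': array([ 0.02774344,  0.03998765, -0.01381361]), 'finger_gap': 0.09411258076602876}
scene {'fov_y': 52.43826913904944, 'cx': 314.2761111399112, 'cy': 196.27751257926863, 'D': array([-0.02874892,  0.        ,  0.        ,  0.        ,  0.        ]), 'origin': array([1.10307415, 0.21934954, 0.83301036]), 'attitude': array([-1.6390818 , -2.11189658,  0.71198374])}
top {'fov_y': 47.21626359463113, 'cx': 318.3819909473383, 'cy': 197.35714551910718, 'D': array([-0.08092383,  0.        ,  0.        ,  0.        ,  0.        ]), 'origin': array([0.39473253, 0.05654831, 1.04731772]), 'attitude': array([-2.11913001,  2.09718225, -0.17160349])}
wrist {'fov_y': 70.81865592533215, 'cx': 317.19088811952594, 'cy': 203.90543168846742, 'D': array([-0.00161979,  0.        ,  0.        ,  0.        ,  0.        ]), 'hand_eye': array([[-5.62851911e-04,  9.70889170e-01,  2.39528502e-01,
        -6.92950851e-02],
       [ 2.97372490e-04, -2.39528366e-01,  9.70889321e-01,
        -1.57117976e-01],
       [ 9.99999797e-01,  6.17696096e-04, -1.53896732e-04,
        -8.94948927e-05],
       [ 0.00000000e+00,  0.00000000e+00,  0.00000000e+00,
         1.00000000e+00]])}
```

View pics/scene0.png

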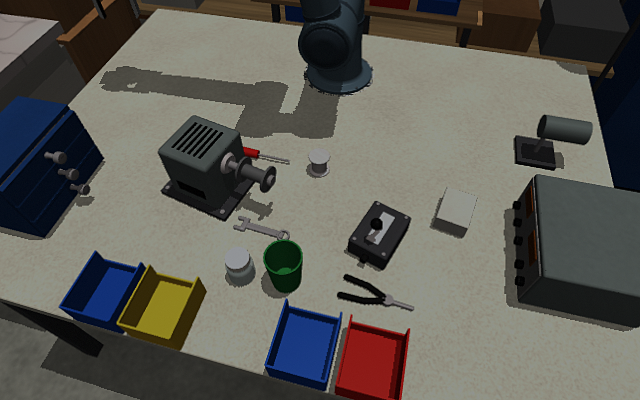

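View pics/top0.png

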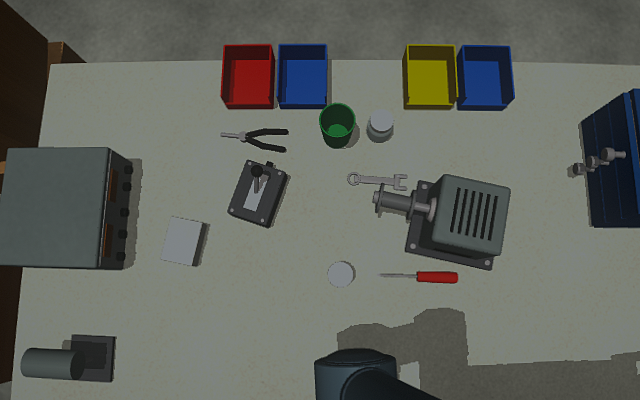

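View pics/wrist0.png

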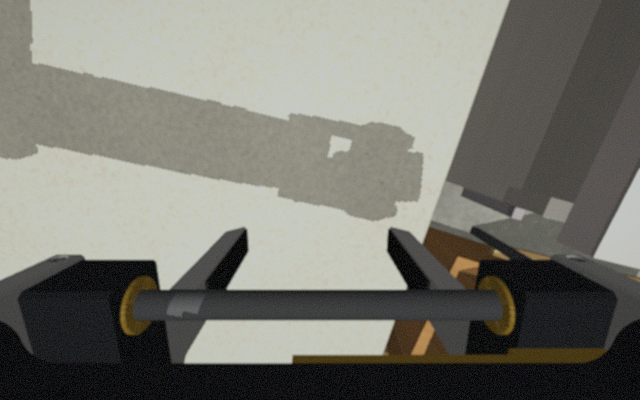

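The scene view shows the head around (205,165), its bobbin around (257,173), and the switch at (378,235) with the knob at (376,222). In the top view the switch is at (259,193), the knob at (257,171), the bobbin at about (395,200) and the head at (470,215). I'll enlarge these areas next.

```bash
python3 - <<'E'
import cv2
t=cv2.imread("pics/top0.png");s=cv2.imread("pics/scene0.png")
cv2.imwrite("pics/c1.png",cv2.resize(t[140:280,340:520],None,fx=4,fy=4,interpolation=cv2.INTER_CUBIC))
cv2.imwrite("pics/c2.png",cv2.resize(t[140:240,210:310],None,fx=5,fy=5,interpolation=cv2.INTER_CUBIC))
cv2.imwrite("pics/c3.png",cv2.resize(s[105:225,155:295],None,fx=5,fy=5,interpolation=cv2.INTER_CUBIC)) 
cv2.imwrite("pics/c4.png",cv2.resize(s[190:280,335:425],None,fx=6,fy=6,interpolation=cv2.INTER_CUBIC))
E
```

```text
(no output)
```

View pics/c1.png

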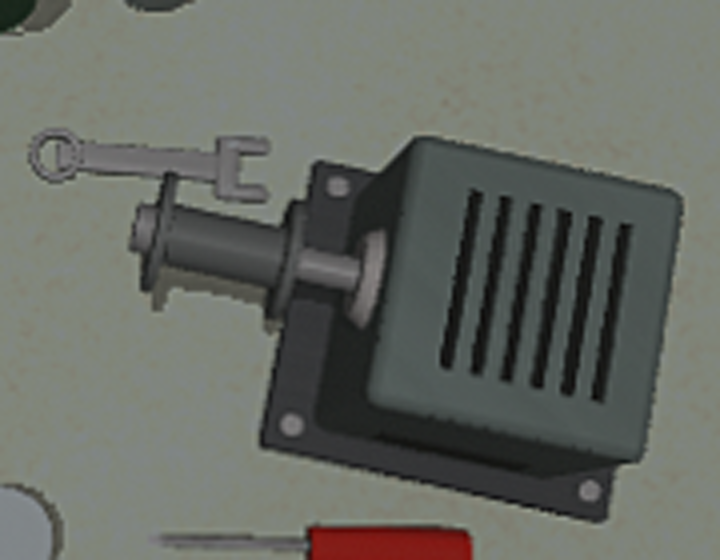

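View pics/c2.png

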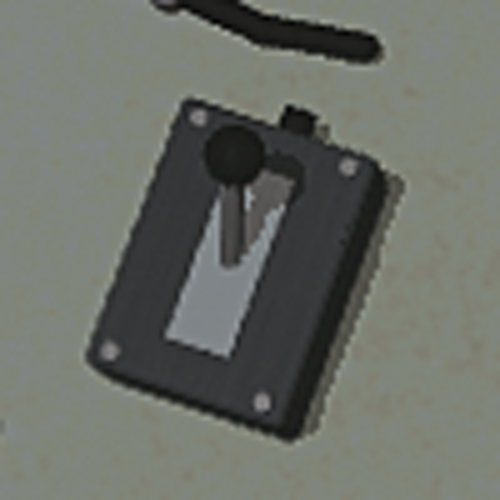

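View pics/c3.png

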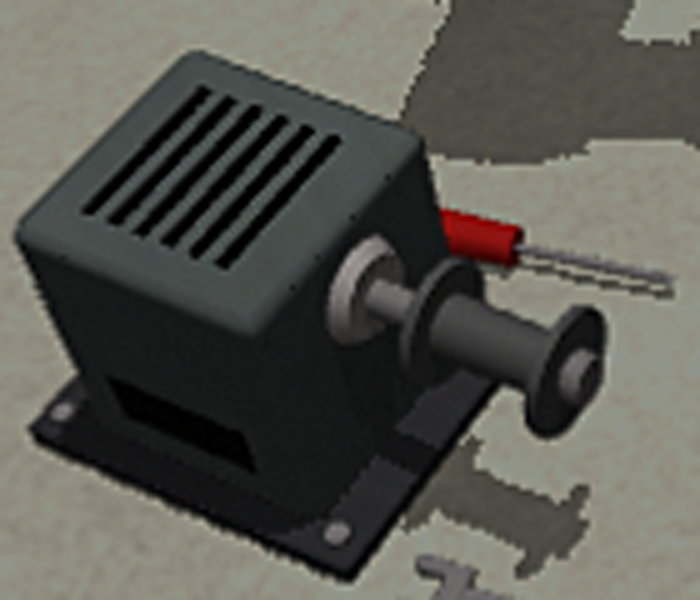

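View pics/c4.png

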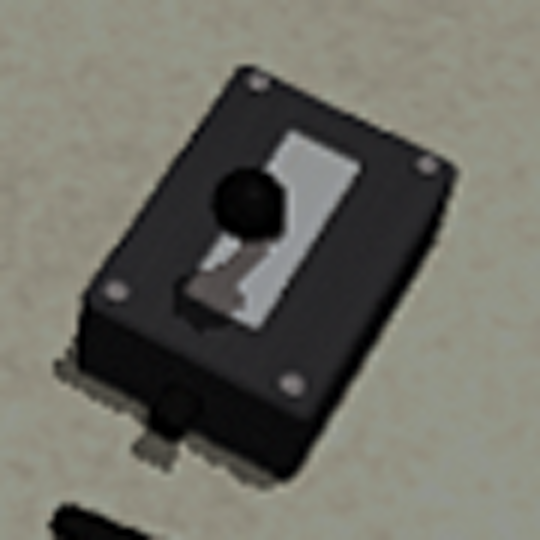

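```bash
cat > m1.py <<'E'
from h import *
def L(n): 
    d=np.load(n+"0.npz",allow_pickle=True);return cam(d["f"][0],d["s"][0])
T=L("top");S=L("scene")
c1=lambda p:np.array(p)/4+[340,140]-0.5*.75
c2=lambda p:np.array(p)/5+[210,140]-.4
c3=lambda p:np.array(p)/5+[155,105]-.4
c4=lambda p:np.array(p)/6+[335,190]-.4
np.set_printoptions(precision=4,suppress=True)
a=plane(T,c2([(198,117),(348,166),(262,402),(110,350)]),.055)
b=plane(S,c4([(117,290),(292,384),(427,164),(258,82)]),.055)
print("screws",a,b,sep="\n");print("ctr",a.mean(0),b.mean(0))
for q in(a,b):
    v=(q[0]+q[1]-q[2]-q[3])/2;print("x dir len",np.linalg.norm(v),np.degrees(np.arctan2(v[1],v[0])))
print("knob",tri(T,c2((235,155)),S,c4((248,203))))
h=plane(T,c1([(420,137),(683,192),(640,462),(370,400)]),.164)
g=plane(S,c3([(255,335),(18,230),(195,50),(418,130)]),.164)
print("head",h,g,sep="\n")
for q in (h,g):
    v=(q[1]+q[2]-q[0]-q[3])/2; w=(q[0]+q[1]-q[2]-q[3])/2
    print(q.mean(0),np.linalg.norm(v),np.degrees(np.arctan2(v[1],v[0])),np.linalg.norm(w),np.degrees(np.arctan2(-w[0],w[1]))-0)
print("nut",tri(T,c1((138,228)),S,c3((586,376))))
# flange rims tops
print("drum axis outer/inner ends (z~.136 top)",plane(T,c1([(165,233),(288,258)]),.12))
E
python3 m1.py
```

```text
screws
[[0.6643 0.2436 0.055 ]
 [0.6418 0.1749 0.055 ]
 [0.5348 0.2097 0.055 ]
 [0.5574 0.2784 0.055 ]]
[[0.6365 0.1768 0.055 ]
 [0.6596 0.2455 0.055 ]
 [0.5529 0.2807 0.055 ]
 [0.5304 0.2118 0.055 ]]
ctr [0.5996 0.2267 0.055 ] [0.5949 0.2287 0.055 ]
x dir len 0.11249029307410151 -18.038636239477217
x dir len 0.1120692742584948 -18.26945799741841
knob (array([0.6301, 0.2163, 0.1194]), np.float64(0.00245569224524579))
head
[[ 0.6148 -0.1668  0.164 ]
 [ 0.588  -0.2971  0.164 ]
 [ 0.4548 -0.2676  0.164 ]
 [ 0.484  -0.1376  0.164 ]]
[[ 0.6172 -0.1611  0.164 ]
 [ 0.5855 -0.2921  0.164 ]
 [ 0.4558 -0.2643  0.164 ]
 [ 0.4821 -0.1376  0.164 ]]
[ 0.5354 -0.2173  0.164 ] 0.13311708678908876 -102.1535594022616 0.13521467072977628 -102.54473705412684
[ 0.5352 -0.2138  0.164 ] 0.13204769019554347 -102.69153243250648 0.1348715827065796 -100.94859581004876
nut (array([ 0.5751, -0.0291,  0.1246]), np.float64(0.0020292726407116772))
drum axis outer/inner ends (z~.136 top) [[ 0.5738 -0.0444  0.12  ]
 [ 0.5612 -0.1074  0.12  ]]
```

```bash
cat > d.py <<'E'
import sys
from h import *
def d(x,y,z,ang):
    s=state();Rc=R.from_rotvec(s["ee_rot"]).as_matrix();p=s["position"]
    zt=np.array([np.cos(np.radians(ang)),np.sin(np.radians(ang)),0]);yt=np.array([0,0,-1.]);xt=np.cross(yt,zt)
    Rt=np.c_[xt,yt,zt]
    print("t",round(s["clock"],2),"pos",p.round(4),"F",s["contact_force"].round(2),"gap",round(s["finger_gap"],4),"J",s["joint_pos"].round(2))
    print("zang",np.degrees(np.arctan2(Rc[1,2],Rc[0,2])).round(2),"y",Rc[:,1].round(3))
    print("shift cm",(Rc.T@(np.array([x,y,z])-p)*100).round(2),"turn deg",np.degrees(R.from_matrix(Rc.T@Rt).as_rotvec()).round(2))
if __name__=="__main__": d(*map(float,sys.argv[1:5]))
E
python3 d.py .6295 .2168 .2 -18.2; python3 d.py .6295 .2168 .2 161.8
```

```text
t 0.15 pos [ 0.1556 -0.6307  0.2266] F [0.67 0.2  0.2 ] gap 0.0938 J [-1.5   0.25  1.56  0.    1.34 -0.17]
zang -76.15 y [-0.     0.001 -1.   ]
shift cm [-66.3    2.78 -70.93] turn deg [ 7.000e-02 -5.795e+01 -5.000e-02]
t 0.15 pos [ 0.1556 -0.6307  0.2266] F [0.67 0.2  0.2 ] gap 0.0938 J [-1.5   0.25  1.56  0.    1.34 -0.17]
zang -76.15 y [-0.     0.001 -1.   ]
shift cm [-66.3    2.78 -70.93] turn deg [6.0000e-02 1.2205e+02 8.0000e-02]
```

```bash
python3 -m jog '-2.7 0 -2.9 0 0 0 5; -5.4 0 -5.8 0 0 0 5; -8.1 0 -8.7 0 0 0 5; -10.8 0 -11.6 0 0 0 5; -13.5 0 -14.5 0 0 0 5' 10
python3 -m jog '-2.7 0 -2.9 0 0 0 5; -5.4 0 -5.8 0 0 0 5; -8.1 0 -8.7 0 0 0 5; -10.8 0 -11.6 0 0 0 5; -13.5 0 -14.5 0 0 0 5'
python3 -m jog '-2.7 0 -2.9 0 0 0 5; -5.4 0 -5.8 0 0 0 5; -8.1 0 -8.7 0 0 0 5; -10.8 0 -11.6 0 0 0 5; -13.5 0 -14.5 0 0 0 5'
python3 -m jog '-2.7 0 -2.9 0 0 0 5; -5.4 0 -5.8 0 0 0 5; -8.1 0 -8.7 0 0 0 5; -10.8 0 -11.6 0 0 0 5; -13.5 0 -14.5 0 0 0 5'
python3 d.py .6295 .2168 .2 -18.2
```

```text
clock: 0.57
position: [0.2524, -0.4556, 0.2263]
ee_rot: [-0.254, 2.096, -2.091]
contact_force: [0.6, -0.2, 0.3]
finger_gap: 0.0641
clock: 0.98
position: [0.3493, -0.2807, 0.2266]
ee_rot: [-0.253, 2.096, -2.091]
contact_force: [1.1, -0.5, -0.3]
finger_gap: 0.0502
clock: 1.4
position: [0.4462, -0.1057, 0.227]
ee_rot: [-0.252, 2.095, -2.091]
contact_force: [0.7, -0.6, 0.1]
finger_gap: 0.0499
clock: 1.82
position: [0.5432, 0.0694, 0.2271]
ee_rot: [-0.253, 2.095, -2.091]
contact_force: [0.4, -0.9, 0.5]
finger_gap: 0.0503
t 1.82 pos [0.5432 0.0694 0.2271] F [ 0.38 -0.87  0.46] gap 0.0503 J [-0.08  0.01  1.82  0.    1.31  1.25]
zang -76.19 y [ 0.     0.002 -1.   ]
shift cm [-11.9    2.74 -12.25] turn deg [  0.08 -57.99  -0.08]
```

```bash
python3 -m jog '-2.4 0 -2.5 0 -7 0 5; -4.8 0 -5 0 -14 0 5; -7.2 0 -7.5 0 -21 0 5; -9.6 0 -10 0 -28 0 5; -11.9 0 -12.25 0 -35 0 5'
python3 -m jog '0 0 0 0 -7 0 5; 0 0 0 0 -14 0 5; 0 0 0 0 -21 0 5; 0 0 0 0 -23 0 5; 0 0 0 0 -23 0 5'
python3 d.py .6295 .2168 .2 -18.2
python3 - <<'E'
from h import *
s=state();f=grab_frame("wrist");cv2.imwrite("pics/w1.png",f["image"][:,:,::-1])
c=cam(f,s);print(proj(c,[[.6295,.2168,.1164],[.597,.2277,.055]]))
E
```

```text
clock: 2.23
position: [0.6298, 0.2188, 0.2268]
ee_rot: [-0.783, 1.713, -1.71]
contact_force: [0.1, 0.2, 1.4]
finger_gap: 0.05
clock: 2.65
position: [0.6296, 0.2189, 0.2263]
ee_rot: [-1.047, 1.436, -1.432]
contact_force: [0.1, -0.0, -0.2]
finger_gap: 0.0498
t 2.65 pos [0.6296 0.2189 0.2263] F [ 0.14 -0.04 -0.25] gap 0.0498 J [0.16 0.28 1.51 0.   1.35 0.47]
zang -17.76 y [-0.002  0.002 -1.   ]
shift cm [0.21 2.63 0.06] turn deg [ 0.11  0.44 -0.06]
[[317.92661404 209.53053023]
 [289.192136   195.86669878]]
```

View pics/w1.png

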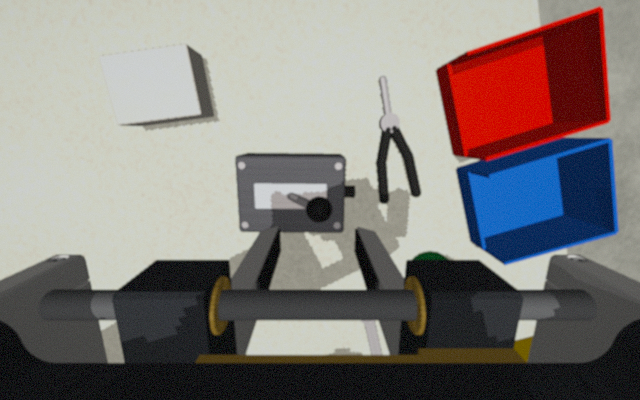

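The wrist view shows the knob at (319,209), within 1 px of where my estimate projects (318,210). It sits centrally between the fingers, so I'll descend and close.

```bash
python3 -m jog '0.2 2.5 0.05 0 0 0 5; 0.2 5 0.05 0 0 0 5; 0.2 7.5 0.05 0 0 0 5; 0.2 9.7 0.05 0 0 0 5; 0.2 9.7 0.05 0 0 0 5' 
python3 -m jog '0 0 0 0 0 0 2; 0 0 0 0 0 0 2; 0 0 0 0 0 0 2; 0 0 0 0 0 0 2; 0 0 0 0 0 0 2' 8
python3 d.py .597 .2277 .137 -18.2
```

```text
clock: 3.12
position: [0.6258, 0.2162, 0.1235]
ee_rot: [-1.054, 1.444, -1.432]
contact_force: [-0.2, -0.5, -1.2]
finger_gap: 0.0501
clock: 3.53
position: [0.6285, 0.2158, 0.126]
ee_rot: [-1.048, 1.439, -1.435]
contact_force: [4.1, -1.6, 0.4]
finger_gap: 0.0247
t 3.53 pos [0.6285 0.2158 0.126 ] F [ 4.13 -1.6   0.36] gap 0.0247 J [0.16 0.38 1.58 0.   1.18 0.47]
zang -17.94 y [-0.004 -0.    -1.   ]
shift cm [-0.16 -1.09 -3.37] turn deg [0.21 0.26 0.09]
```

```bash
python3 -m jog '-0.04 -0.36 -0.8 0 0 0 2; -0.08 -0.62 -1.6 0 0 0 2; -0.12 -0.8 -2.4 0 0 0 2; -0.16 -0.88 -3.2 0 0 0 2; -0.16 -0.88 -3.35 0 0 0 2'
python3 -m jog '0 0 0 0 0 0 2; 0 0 0 0 0 0 2'
python3 d.py .597 .2277 .137 -18.2
python3 - <<'E'
from h import *
f=grab_frame("top");cv2.imwrite("pics/t2.png",f["image"][:,:,::-1])
f=grab_frame("scene");cv2.imwrite("pics/s2.png",cv2.resize(f["image"][160:290,310:460,::-1],None,fx=5,fy=4.5))
E
```

```text
clock: 3.95
position: [0.5975, 0.2281, 0.1368]
ee_rot: [-1.045, 1.435, -1.436]
contact_force: [3.2, -3.2, 4.0]
finger_gap: 0.0253
clock: 4.12
position: [0.5974, 0.2282, 0.1369]
ee_rot: [-1.045, 1.435, -1.436]
contact_force: [2.5, -2.6, 1.0]
finger_gap: 0.0251
t 4.12 pos [0.5974 0.2282 0.1369] F [ 2.49 -2.59  0.99] gap 0.0251 J [ 0.19  0.31  1.65 -0.    1.18  0.5 ]
zang -17.88 y [ 0.001 -0.    -1.   ]
shift cm [ 0.06 -0.01 -0.03] turn deg [-0.04  0.32  0.01]
```

View pics/s2.png

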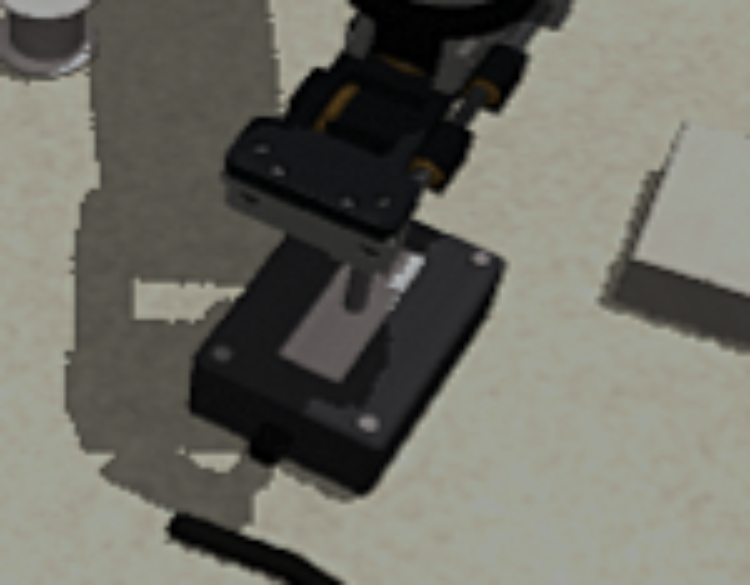

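The scene view shows the rod standing upright at (358,285) in the crop, held between the fingers. I'll open and lift.

```bash
python3 -m jog '0 0 0 0 0 0 6; 0 0 0 0 0 0 6; 0 0 0 0 0 0 6; 0 -2.5 0 0 0 0 6; 0 -5 0 0 0 0 6'
python3 -m jog '0 -3 0 0 0 0 6; 0 -5 0 0 0 0 6; 0 -5 0 0 0 0 6'
python3 - <<'E'
from h import *
s=state();f=grab_frame("wrist");cv2.imwrite("pics/w3.png",f["image"][:,:,::-1])
c=cam(f,s);print(proj(c,[[.597,.2277,.125],[.597,.2277,.055]]))
f=grab_frame("scene");cv2.imwrite("pics/s3.png",cv2.resize(f["image"][160:290,310:460,::-1],None,fx=5,fy=4.5))
E
python3 d.py .566 -.075 .22 -12.2
```

```text
clock: 4.63
position: [0.5955, 0.2282, 0.1847]
ee_rot: [-1.051, 1.44, -1.434]
contact_force: [-0.2, -0.5, 0.3]
finger_gap: 0.0552
clock: 4.88
position: [0.5979, 0.2291, 0.2401]
ee_rot: [-1.043, 1.436, -1.434]
contact_force: [0.2, 0.7, 0.9]
finger_gap: 0.0601
[[316.73663821 207.86204601]
 [316.80315329 193.70219896]]
t 4.98 pos [0.5957 0.2285 0.2348] F [-0.3  -0.4  -0.15] gap 0.0602 J [0.19 0.22 1.58 0.   1.35 0.5 ]
zang -17.88 y [-0.007 -0.    -1.   ]
shift cm [29.79  1.5   6.5 ] turn deg [ 0.37 -5.68  0.1 ]
```

View pics/w3.png

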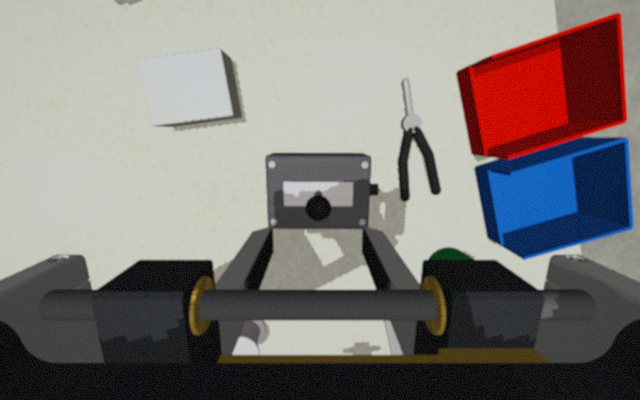

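View pics/s3.png

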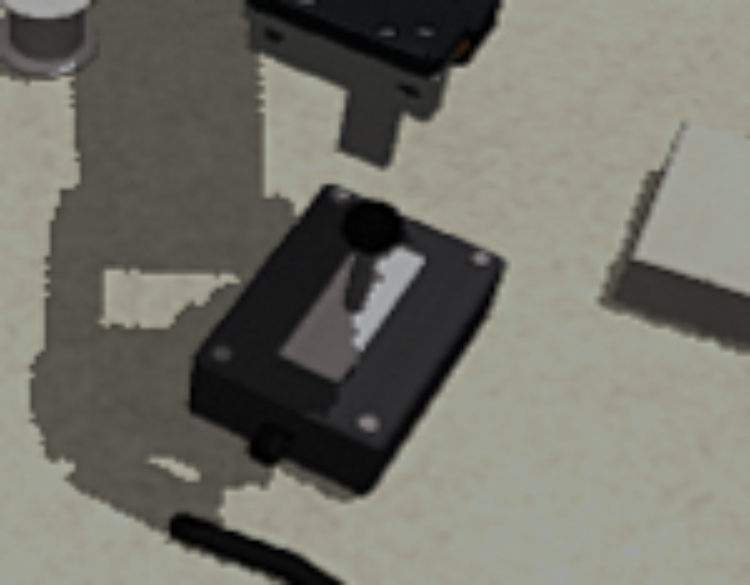

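The wrist view puts the knob at (318,208) against (317,208) expected for upright, and the scene view agrees: the lever is in the off notch. Next I'll move to the bobbin.

```bash
python3 -m jog '3.7 0 0.8 0 -1 0 6; 7.4 0 1.6 0 -2 0 6; 11.1 0 2.4 0 -3 0 6; 14.8 0 3.2 0 -4 0 6; 18.5 0 4 0 -5.7 0 6'
python3 d.py .566 -.075 .22 -12.2
```

```text
clock: 5.4
position: [0.5751, 0.039, 0.2321]
ee_rot: [-1.111, 1.371, -1.358]
contact_force: [0.9, -0.0, 0.5]
finger_gap: 0.0601
t 5.4 pos [0.5751 0.039  0.2321] F [ 0.86 -0.05  0.47] gap 0.0601 J [-0.13  0.08  1.74 -0.    1.34  0.08]
zang -12.09 y [-0.011  0.001 -1.   ]
shift cm [11.33  1.21  1.51] turn deg [0.64 0.11 0.09]
```

```bash
python3 -m jog '3.7 0 0.5 0.6 0 0 6; 7.4 0 1 0.6 0 0 6; 11.3 0 1.5 0.6 0 0 6; 11.3 0 1.5 0.6 0 0 6; 11.3 0 1.5 0.6 0 0 6'
python3 d.py .566 -.075 .1232 -12.2
python3 - <<'E'
from h import *
s=state();f=grab_frame("wrist");cv2.imwrite("pics/w4.png",f["image"][:,:,::-1])
c=cam(f,s);u=np.array([.2113,.9774,0]);b=np.array([.566,-.075,.12]);n=np.array([.9774,-.2113,0])
print(proj(c,[b+[0,0,.016],b+u*.03,b-u*.03,b+u*.03+n*.032,b+u*.03-n*.032,b+u*.046]).round(1))
E
```

```text
clock: 5.82
position: [0.5648, -0.0758, 0.2297]
ee_rot: [-1.104, 1.369, -1.363]
contact_force: [0.7, 0.2, 0.5]
finger_gap: 0.06
t 5.82 pos [ 0.5648 -0.0758  0.2297] F [0.66 0.23 0.52] gap 0.06 J [-0.33  0.06  1.76 -0.    1.33 -0.12]
zang -12.29 y [-0.005  0.001 -1.   ]
shift cm [-0.11 10.65  0.15] turn deg [ 0.29 -0.09  0.03]
[[318.7 210.7]
 [318.7 175.9]
 [318.7 235.3]
 [352.3 175.9]
 [285.2 175.9]
 [318.7 159. ]]
```

View pics/w4.png

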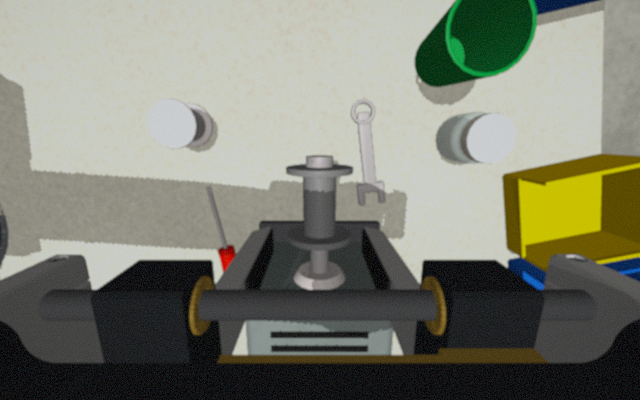

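The wrist view shows the drum centred at column 320, with the outer flange at row 170 and the inner one at row 237. The model gives 318.7, 176 and 235, which is a good match. I'll descend and grip.

```bash
python3 -m jog '-0.1 2.7 0.2 0.3 0 0 6; -0.1 5.4 0.2 0.3 0 0 6; -0.1 8 0.2 0.3 0 0 6; -0.1 10.5 0.2 0.3 0 0 6; -0.1 10.5 0.2 0.3 0 0 6'
python3 -m jog '0 0 0 0 0 0 6; 0 0 0 0 0 0 6'
python3 d.py .566 -.075 .1232 -12.2
```

```text
clock: 6.28
position: [0.5626, -0.0706, 0.1184]
ee_rot: [-1.109, 1.372, -1.355]
contact_force: [-0.7, 0.4, -0.9]
finger_gap: 0.0603
clock: 6.45
position: [0.5622, -0.0692, 0.1182]
ee_rot: [-1.111, 1.372, -1.353]
contact_force: [-0.9, -1.0, 0.3]
finger_gap: 0.0602
t 6.45 pos [ 0.5622 -0.0692  0.1182] F [-0.89 -0.98  0.26] gap 0.0602 J [-0.32  0.18  1.84  0.    1.13 -0.11]
zang -11.93 y [-0.012  0.004 -1.   ]
shift cm [ 0.49 -0.51  0.48] turn deg [ 0.74  0.27 -0.1 ]
```

```bash
python3 -m jog '0.4 -0.4 0.4 0.7 0.2 0 6; 0.4 -0.4 0.4 0.7 0.2 0 6; 0.4 -0.4 0.4 0.7 0.2 0 6'
python3 d.py .566 -.075 .1232 -12.2
python3 -m jog '0 0 0 0 0 0 6; 0 0 0 0 0 0 6'
python3 d.py .566 -.075 .1232 -12.2
```

```text
clock: 6.7
position: [0.5666, -0.0744, 0.1241]
ee_rot: [-1.099, 1.362, -1.364]
contact_force: [0.5, -0.5, -0.2]
finger_gap: 0.0595
t 6.7 pos [ 0.5666 -0.0744  0.1241] F [ 0.48 -0.47 -0.15] gap 0.0595 J [-0.33  0.18  1.84  0.    1.12 -0.12]
zang -12.14 y [ 0.003  0.001 -1.   ]
shift cm [ 0.08  0.09 -0.05] turn deg [-0.16  0.06 -0.08]
clock: 6.87
position: [0.5672, -0.0747, 0.1252]
ee_rot: [-1.097, 1.36, -1.365]
contact_force: [0.5, -0.4, 0.2]
finger_gap: 0.0599
t 6.87 pos [ 0.5672 -0.0747  0.1252] F [ 0.53 -0.42  0.23] gap 0.0599 J [-0.33  0.18  1.84  0.    1.12 -0.12]
zang -12.15 y [ 0.005  0.    -1.   ]
shift cm [ 0.06  0.2  -0.12] turn deg [-0.27  0.05 -0.06]
```

```bash
cat > ax.py <<'E'
from h import *
s=state();u=np.array([.2113,.9774,0]);n=np.array([.9774,-.2113,0])
F=s["contact_force"];p=s["position"]
print("t %.2f  s_out %.2f mm  F_out %.2f N  F_lat %.2f Fz %.2f  lat %.2f z %.2f gap %.2f"%(s["clock"],p@u*1e3,F@u,F@n,F[2],p@n*1e3,p[2]*1e3,s["finger_gap"]*1e3))
E
python3 -m jog '0.05 0.1 -0.1 0 0 0 3; 0.05 0.1 -0.1 0 0 0 2.5; 0.05 0.1 -0.1 0 0 0 2.5; 0.05 0.1 -0.1 0 0 0 2.5;0.05 0.1 -0.1 0 0 0 2.5' 12;python3 ax.py
python3 -m jog '0 0 0 0 0 0 2.5; 0 0 0 0 0 0 2.5';python3 ax.py
```

```text
clock: 7.28
position: [0.5663, -0.075, 0.1241]
ee_rot: [-1.097, 1.36, -1.366]
contact_force: [0.1, 0.2, -1.0]
finger_gap: 0.0314
t 7.28  s_out 46.36 mm  F_out 0.21 N  F_lat 0.05 Fz -0.99  lat 569.31 z 124.11 gap 31.43
clock: 7.45
position: [0.5663, -0.075, 0.1241]
ee_rot: [-1.097, 1.36, -1.366]
contact_force: [0.7, -0.0, 0.2]
finger_gap: 0.0314
t 7.45  s_out 46.36 mm  F_out 0.12 N  F_lat 0.73 Fz 0.18  lat 569.31 z 124.09 gap 31.45
```

```bash
for i in 1; do python3 -m jog '0.1 0 0 0 0 0 2.5; 0.2 0 0 0 0 0 2.5' >/dev/null; python3 ax.py; done
python3 -m jog '0.1 0 0 0 0 0 2.5; 0.2 0 0 0 0 0 2.5' >/dev/null; python3 ax.py
```

```text
t 7.62  s_out 44.75 mm  F_out 2.01 N  F_lat -0.17 Fz 0.26  lat 569.28 z 124.07 gap 31.34
t 7.78  s_out 42.92 mm  F_out 1.21 N  F_lat -0.16 Fz -0.53  lat 569.28 z 124.06 gap 31.39
```

```bash
python3 -m jog '0.1 0 0 0 0 0 2.5; 0.2 0 0 0 0 0 2.5' >/dev/null; python3 ax.py
python3 -m jog '0.1 0 0 0 0 0 2.5; 0.15 0 0 0 0 0 2.5' >/dev/null; python3 ax.py
```

```text
t 7.95  s_out 40.89 mm  F_out 1.50 N  F_lat 1.36 Fz 0.62  lat 569.27 z 124.06 gap 31.40
t 8.12  s_out 39.28 mm  F_out 2.15 N  F_lat 1.07 Fz 0.71  lat 569.27 z 124.06 gap 31.57
```

```bash
python3 -m jog '0.1 0 0 0 0 0 2.5; 0.15 0 0 0 0 0 2.5' >/dev/null; python3 ax.py
```

```text
t 8.28  s_out 37.64 mm  F_out 1.88 N  F_lat -1.02 Fz -0.19  lat 569.30 z 124.08 gap 31.63
```

```bash
python3 -m jog '0.1 0 0 0 0 0 2.5; 0.15 0 0 0 0 0 2.5' >/dev/null; python3 ax.py
```

```text
t 8.45  s_out 36.00 mm  F_out 1.68 N  F_lat 0.11 Fz 0.76  lat 569.28 z 124.07 gap 31.71
```

```bash
python3 -m jog '0.1 0 0 0 0 0 2.5; 0.15 0 0 0 0 0 2.5' >/dev/null; python3 ax.py
```

```text
t 8.62  s_out 34.36 mm  F_out 1.17 N  F_lat 0.89 Fz -0.21  lat 569.30 z 124.08 gap 31.69
```

```bash
python3 -m jog '0.1 0 0 0 0 0 2.5; 0.15 0 0 0 0 0 2.5' >/dev/null; python3 ax.py
```

```text
t 8.78  s_out 32.73 mm  F_out 1.29 N  F_lat 0.97 Fz -0.63  lat 569.28 z 124.06 gap 31.30
```

```bash
python3 -m jog '0.1 0 0 0 0 0 2.5; 0.15 0 0 0 0 0 2.5' >/dev/null; python3 ax.py
```

```text
t 8.95  s_out 31.10 mm  F_out 1.14 N  F_lat 0.21 Fz 0.60  lat 569.29 z 124.08 gap 31.61
```

```bash
python3 -m jog '0.1 0 0 0 0 0 2.5; 0.15 0 0 0 0 0 2.5' >/dev/null; python3 ax.py
```

```text
t 9.12  s_out 29.96 mm  F_out 4.25 N  F_lat -0.72 Fz 0.53  lat 569.27 z 124.07 gap 31.27
```

```bash
python3 -m jog '0.1 0 0 0 0 0 2.5; 0.1 0 0 0 0 0 2.5' >/dev/null; python3 ax.py
```

```text
t 9.28  s_out 29.70 mm  F_out 6.32 N  F_lat 0.83 Fz 0.32  lat 569.29 z 124.10 gap 31.70
```

The inner stop is felt at s≈30.2 mm. I'll press on a little, aiming for about 9 N.

```bash
python3 -m jog '0.1 0 0 0 0 0 2.5; 0.1 0 0 0 0 0 2.5' >/dev/null; python3 ax.py
```

```text
t 9.45  s_out 29.59 mm  F_out 6.65 N  F_lat 0.52 Fz 0.70  lat 569.26 z 124.07 gap 32.09
```

```bash
python3 -m jog '0.1 0 0 0 0 0 2.5; 0.1 0 0 0 0 0 2.5' >/dev/null; python3 ax.py
```

```text
t 9.62  s_out 29.55 mm  F_out 6.58 N  F_lat 0.45 Fz 0.84  lat 569.28 z 124.08 gap 31.40
```

```bash
python3 -m jog '0.15 0 0 0 0 0 2.5; 0.15 0 0 0 0 0 2.5' >/dev/null; python3 ax.py;python3 -m jog '0.15 0 0 0 0 0 2.5; 0.15 0 0 0 0 0 2.5' >/dev/null; python3 ax.py
```

```text
t 9.78  s_out 29.30 mm  F_out 7.26 N  F_lat 0.69 Fz 0.80  lat 569.29 z 124.11 gap 31.82
t 9.95  s_out 29.15 mm  F_out 8.27 N  F_lat 1.02 Fz 1.42  lat 569.26 z 124.08 gap 31.59
```

```bash
python3 -m jog '0.15 0 0 0 0 0 2.5; 0.15 0 0 0 0 0 2.5' >/dev/null; python3 ax.py;python3 -m jog '0.15 0 0 0 0 0 2.5; 0.15 0 0 0 0 0 2.5' >/dev/null; python3 ax.py
```

```text
t 10.12  s_out 29.13 mm  F_out 7.93 N  F_lat 0.30 Fz 1.41  lat 569.25 z 124.07 gap 31.59
t 10.28  s_out 29.06 mm  F_out 8.51 N  F_lat 0.60 Fz 0.88  lat 569.26 z 124.07 gap 31.93
```

```bash
python3 -m jog '0.2 0 0 0 0 0 2.5; 0.2 0 0 0 0 0 2.5; 0.2 0 0 0 0 0 2.5; 0.2 0 0 0 0 0 2.5' >/dev/null; python3 ax.py
```

```text
t 10.62  s_out 28.75 mm  F_out 8.82 N  F_lat 1.16 Fz 0.84  lat 569.26 z 124.08 gap 31.71
```

The inner stop is held at about 9 N (s=28.75, unloaded about 30.4). Now I'll pull out; the start was at s=46.4.

```bash
python3 -m jog '-0.2 0 0 0 0 0 2.5; -0.5 0 0 0 0 0 2.5; -0.8 0 0 0 0 0 2.5; -0.8 0 0 0 0 0 2.5' >/dev/null; python3 ax.py
python3 -m jog '-0.2 0 0 0 0 0 2.5; -0.4 0 0 0 0 0 2.5; -0.6 0 0 0 0 0 2.5; -0.6 0 0 0 0 0 2.5' >/dev/null; python3 ax.py
```

```text
t 10.95  s_out 36.46 mm  F_out -1.19 N  F_lat 0.02 Fz -1.47  lat 569.28 z 124.10 gap 31.73
t 11.28  s_out 42.68 mm  F_out -1.50 N  F_lat 0.48 Fz -1.65  lat 569.24 z 124.08 gap 31.59
```

```bash
python3 -m jog '-0.1 0 0 0 0 0 2.5; -0.2 0 0 0 0 0 2.5;-0.2 0 0 0 0 0 2.5' >/dev/null; python3 ax.py
```

```text
t 11.53  s_out 44.83 mm  F_out -1.58 N  F_lat 1.33 Fz -2.65  lat 569.27 z 124.11 gap 31.86
```

```bash
python3 -m jog '-0.1 0 0 0 0 0 2.5; -0.15 0 0 0 0 0 2.5;-0.15 0 0 0 0 0 2.5' >/dev/null; python3 ax.py
```

```text
t 11.78  s_out 46.43 mm  F_out -2.06 N  F_lat 1.27 Fz -2.58  lat 569.27 z 124.10 gap 31.59
```

```bash
python3 -m jog '-0.1 0 0 0 0 0 2.5; -0.15 0 0 0 0 0 2.5;-0.15 0 0 0 0 0 2.5' >/dev/null; python3 ax.py
```

```text
t 12.03  s_out 48.05 mm  F_out -2.26 N  F_lat 2.71 Fz -2.34  lat 569.28 z 124.10 gap 31.57
```

```bash
python3 -m jog '-0.1 0 0 0 0 0 2.5; -0.15 0 0 0 0 0 2.5;-0.15 0 0 0 0 0 2.5' >/dev/null; python3 ax.py
```

```text
t 12.28  s_out 49.65 mm  F_out -1.47 N  F_lat 1.16 Fz -2.77  lat 569.27 z 124.10 gap 31.31
```

```bash
python3 -m jog '-0.1 0 0 0 0 0 2.5; -0.15 0 0 0 0 0 2.5;-0.15 0 0 0 0 0 2.5' >/dev/null; python3 ax.py
```

```text
t 12.53  s_out 51.29 mm  F_out -2.65 N  F_lat 1.31 Fz -2.77  lat 569.28 z 124.11 gap 31.40
```

```bash
python3 -m jog '-0.1 0 0 0 0 0 2.5; -0.1 0 0 0 0 0 2.5' >/dev/null; python3 ax.py
```

```text
t 12.70  s_out 52.44 mm  F_out -1.91 N  F_lat 1.53 Fz -3.05  lat 569.26 z 124.09 gap 31.53
```

```bash
python3 -m jog '-0.1 0 0 0 0 0 2.5; -0.1 0 0 0 0 0 2.5' >/dev/null; python3 ax.py
```

```text
t 12.87  s_out 53.37 mm  F_out -2.03 N  F_lat 1.29 Fz -2.30  lat 569.25 z 124.09 gap 31.58
```

```bash
python3 -m jog '-0.1 0 0 0 0 0 2.5; -0.1 0 0 0 0 0 2.5' >/dev/null; python3 ax.py
```

```text
t 13.03  s_out 53.86 mm  F_out -3.88 N  F_lat 0.88 Fz -3.53  lat 569.27 z 124.10 gap 31.50
```

```bash
python3 -m jog '-0.1 0 0 0 0 0 2.5; -0.1 0 0 0 0 0 2.5' >/dev/null; python3 ax.py
```

```text
t 13.20  s_out 54.10 mm  F_out -6.57 N  F_lat 0.73 Fz -3.53  lat 569.26 z 124.09 gap 31.77
```

The outer stop is felt at about s≈53.7. I'll bring it to about 9 N.

```bash
python3 -m jog '-0.15 0 0 0 0 0 2.5; -0.15 0 0 0 0 0 2.5; -0.15 0 0 0 0 0 2.5' >/dev/null; python3 ax.py
```

```text
t 13.45  s_out 54.37 mm  F_out -7.24 N  F_lat 1.55 Fz -3.49  lat 569.27 z 124.07 gap 31.73
```

```bash
python3 -m jog '-0.2 0 0 0 0 0 2.5; -0.2 0 0 0 0 0 2.5; -0.2 0 0 0 0 0 2.5' >/dev/null; python3 ax.py
```

```text
t 13.70  s_out 54.74 mm  F_out -8.44 N  F_lat 1.22 Fz -2.79  lat 569.27 z 124.05 gap 31.71
```

```bash
python3 -m jog '-0.2 0 0 0 0 0 2.5; -0.2 0 0 0 0 0 2.5; -0.2 0 0 0 0 0 2.5' >/dev/null; python3 ax.py
cat > look.py <<'E'
import sys
from h import *
t=sys.argv[1]
for n in("wrist","top","scene"):
    s=state();f=grab_frame(n);cv2.imwrite(f"pics/{n}_{t}.png",f["image"][:,:,::-1])
    np.savez(f"{n}_{t}.npz",f=np.array([f],dtype=object),s=np.array([s],dtype=object))
E
python3 look.py out
```

```text
t 13.95  s_out 54.90 mm  F_out -10.29 N  F_lat 1.62 Fz -3.41  lat 569.27 z 124.06 gap 31.75
```

View pics/wrist_out.png

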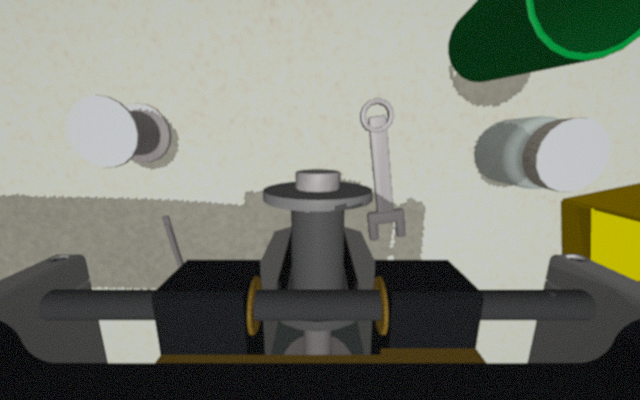

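```bash
python3 - <<'E'
import cv2,numpy as np
a=cv2.imread("pics/top0.png")[170:240,355:440];b=cv2.imread("pics/top_out.png")[170:240,355:440]
cv2.imwrite("pics/cmp.png",np.vstack([cv2.resize(x,None,fx=4,fy=4,interpolation=cv2.INTER_CUBIC) for x in(a,b)]))
a=cv2.imread("pics/scene0.png")[140:210,210:300];b=cv2.imread("pics/scene_out.png")[140:210,210:300]
cv2.imwrite("pics/cmps.png",np.vstack([cv2.resize(x,None,fx=4,fy=4,interpolation=cv2.INTER_CUBIC) for x in(a,b)]))
E
```

```text
(no output)
```

View pics/cmp.png

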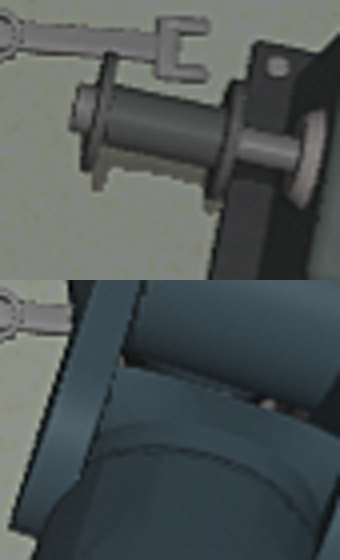

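View pics/cmps.png

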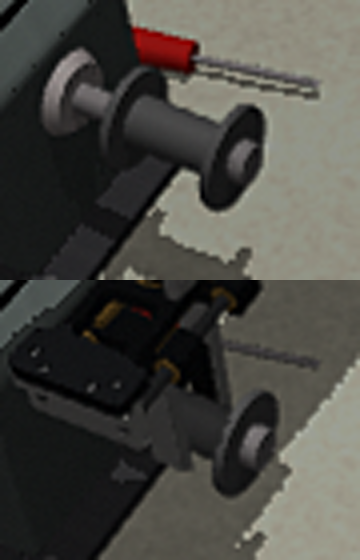

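```bash
python3 - <<'E'
from h import *
d=np.load("scene_out.npz",allow_pickle=True);c=cam(d["f"][0])
u=np.array([.2113,.9774,0]);n=np.array([.5745,-.0295,.12])
print((proj(c,[n,n+u*.005,n+u*.01])-proj(c,[n])).round(2), proj(c,[n]))
A=cv2.imread("pics/scene0.png",0);B=cv2.imread("pics/scene_out.png",0)
up=8
for (x0,x1,y0,y1) in [(259,278,164,194),(264,277,170,188),(258,279,163,195)]:
    t=cv2.resize(A[y0:y1,x0:x1],None,fx=up,fy=up,interpolation=cv2.INTER_CUBIC)
    w=cv2.resize(B[y0-8:y1+10,x0-8:x1+14],None,fx=up,fy=up,interpolation=cv2.INTER_CUBIC)
    r=cv2.matchTemplate(w,t,cv2.TM_CCOEFF_NORMED);_,m,_,l=cv2.minMaxLoc(r);print(np.array(l)/up-8,m)
E
```

```text
[[0.   0.  ]
 [1.91 0.76]
 [3.83 1.53]] [[271.45985576 180.81251907]]
[3.375 1.375] 0.7531900405883789
[3.5  1.25] 0.8727436065673828
[3.375 1.375] 0.7248141169548035
```

Matching the nut in the scene view gives about 8.9 mm of outward shift since the start, against 8.5 mm from the TCP, so the pads have not slipped. Inner onset is about 30.3 and outer onset about 53.6, so the middle is about 41.9. I'll move there.

```bash
python3 -m jog '0.2 0 0 0 0 0 2.5; 0.5 0 0 0 0 0 2.5; 0.8 0 0 0 0 0 2.5; 1.1 0 0 0 0 0 2.5; 1.3 0 0 0 0 0 2.5' >/dev/null; python3 ax.py
python3 -m jog '0 0 0 0 0 0 2.5; 0 0 0 0 0 0 2.5' >/dev/null; python3 ax.py
```

```text
t 14.52  s_out 42.15 mm  F_out 1.93 N  F_lat 1.01 Fz -1.81  lat 569.26 z 124.07 gap 31.95
t 14.68  s_out 42.12 mm  F_out 0.43 N  F_lat 1.26 Fz -1.62  lat 569.26 z 124.09 gap 31.78
```

```bash
python3 -m jog '0 0 0 0 0 0 5.5; 0 0 0 0 0 0 5.5; 0 0 0 0 0 0 5.5; 0 0 0 0 0 0 5.5; 0 0 0 0 0 0 5.5' >/dev/null; python3 ax.py
python3 -m jog '0 -2 0 0 0 0 5.5; 0 -4 0 0 0 0 5.5; 0 -6 0 0 0 0 5.5; 0 -8 0 0 0 0 5.5; 0 -10 0 0 0 0 5.5'; python3 ax.py
python3 -m jog '-3.5 0 0 0 0 0 5.5; -7 0 0 0 0 0 5.5; -10.5 0 0 0 0 0 5.5;-14 0 0 0 0 0 5.5; -14 0 0 0 0 0 5.5'; python3 ax.py
```

```text
t 15.10  s_out 42.05 mm  F_out 0.19 N  F_lat 0.71 Fz 0.27  lat 569.30 z 124.21 gap 54.72
clock: 15.52
position: [0.5644, -0.0802, 0.2252]
ee_rot: [-1.089, 1.363, -1.358]
contact_force: [-0.4, -0.0, -0.3]
finger_gap: 0.055
t 15.52  s_out 40.87 mm  F_out -0.13 N  F_lat -0.38 Fz -0.25  lat 568.56 z 225.16 gap 54.98
clock: 15.93
position: [0.5941, 0.0614, 0.227]
ee_rot: [-1.09, 1.36, -1.353]
contact_force: [-0.3, -0.6, 0.3]
finger_gap: 0.055
t 15.93  s_out 185.60 mm  F_out -0.65 N  F_lat -0.21 Fz 0.28  lat 567.72 z 227.02 gap 55.01
```

```bash
python3 -m jog '0 0 0 0 0 0 5.5; 0 0 0 0 0 0 5.5'; python3 look.py end; python3 - <<'E'
from h import *
A=cv2.imread("pics/scene0.png",0);B=cv2.imread("pics/scene_end.png",0);up=8
for (x0,x1,y0,y1) in [(259,278,164,194),(264,277,170,188),(258,279,163,195)]:
    t=cv2.resize(A[y0:y1,x0:x1],None,fx=up,fy=up,interpolation=cv2.INTER_CUBIC)
    w=cv2.resize(B[y0-10:y1+10,x0-10:x1+14],None,fx=up,fy=up,interpolation=cv2.INTER_CUBIC)
    r=cv2.matchTemplate(w,t,cv2.TM_CCOEFF_NORMED);_,m,_,l=cv2.minMaxLoc(r);print(np.array(l)/up-10,m)
E
```

```text
clock: 16.1
position: [0.594, 0.0617, 0.2269]
ee_rot: [-1.091, 1.359, -1.353]
contact_force: [0.4, -0.0, -0.0]
finger_gap: 0.0549
[-1.625 -0.625] 0.9156982898712158
[-1.75 -0.5 ] 0.914216160774231
[-1.625 -0.625] 0.9115792512893677
```

View pics/scene_end.png

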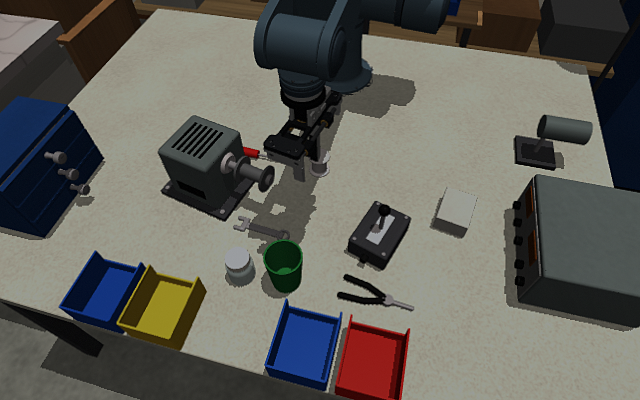

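View pics/wrist_end.png

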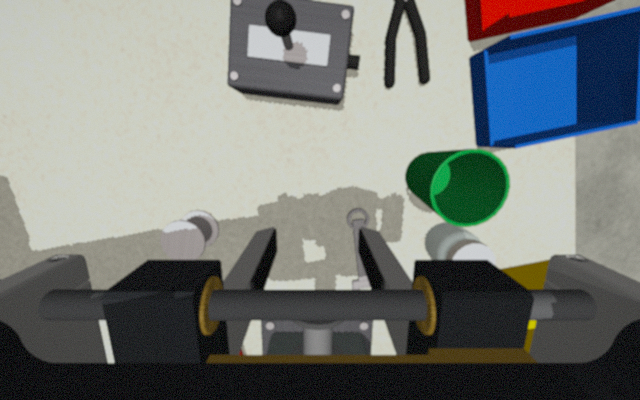

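The end scene view shows the nut at (269,179), displaced (-1.65,-0.6) px, which is about -4.3 mm from the start against -4.2 mm expected. The lever is upright at (383,212), the other items are where they were, and the gripper is clear. I'm handing in.

```bash
python3 -c "
from plant import hand_in
print(hand_in())"
```

```text
the job is handed in; nothing more can be done
None
```

The job is done and handed in at about 16 s of the 72 s allowed. No verdict was reported.

- **Lever:** I gripped the knob, moved it upright and let go. The wrist picture then showed it within about 2 px of where an upright knob should be, so it is in the off notch. It never went past upright towards reverse.
- **Inner stop:** I gripped the drum at 12 N and pushed in. The stop was felt at s ≈ 30.3 mm (TCP position measured along the spindle, outward positive) and pressed to about 9 N.
- **Outer stop:** I pulled out and felt it at s ≈ 53.7 mm, loaded to about 10 N. The highest axial force I read was 10.3 N.
- **Final position:** The spindle was released at s ≈ 42.1 mm, against a middle of about 41.9 mm. The last scene picture shows the nut 4.3 mm inward of its start (4.2 mm by the TCP). The gripper ended well clear with forces near zero, and nothing else on the bench had visibly moved.

**One disagreement:** the stops came out about 22–23 mm apart rather than the stated "about 2 cm". With the pull-out at its limit, the picture showed 8.9 mm of outward travel since the start against 8.5 mm by the TCP. That rules out the grip slipping, and I took the middle from the measured stops.

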